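# Ready the parts dryer: lock both collars, stack the trays stepwise, set the timer

### The arm

A 6-joint arm with a two-finger parallel gripper is mounted at the origin on a cart in front of the work surface, level with it; the furniture and walls round the work are solid. World frame = base frame: x ahead of the robot, y to its left, z up, the work surface at z = 0. Lengths are in mm, angles in rad, forces in N, time in s.
With the tool pointing down it reaches from about 275 to 825 mm from the base axis. Payload 5.2 kg.
Tool frame: the origin (TCP) lies at the very end of the fingers, on their centre line; the grasp point (between the pads) lies 19 mm behind it; z points along the fingers, y is the line along which they close (so a half turn about z gives the same grasp; the last joint's range is limited). The gripper opens to 93 mm and grips with 3 to 60 N. Pads are 15 mm wide; open, the fingers measure 128 mm over their backs; the gripper's body (75 mm by 188 mm) begins 65 mm behind the grasp point.
Start: joints at [-1.344, 0.259, 1.535, -0, 1.348, -0.203], TCP at [229.199, -499.973, 218.653] pointing down, gripper open.
Joint ranges: [-3.14, 3.14], [-0.91, 2.08], [0.19, 2.58], [-1.22, 4.36], [0.22, 2.71], [-3.12, 3.12]. Speed limits (rad/s): [2.57, 2.57, 3.14, 3.14, 3.14, 3.14].

### API

Orientations are given as [roll, pitch, yaw] about the fixed x, y, z axes, in that order (R = Rz(yaw) Ry(pitch) Rx(roll)).
In Python, from bench import robot gives the robot as it stands. The module is installed in compiled form; this text tells all that it offers. Calls block until the motion is done:
- robot.move_ptp(position, orientation): joint-space move of the TCP to a pose.
- robot.move_linear(position, ori=None, speed=150, f_stop=None): straight line of the TCP; ori=None keeps the orientation; speed is the mean speed in mm/s. With f_stop (N) it stops when the force on the tool has changed by that much, and returns True; else False.
- robot.move_j(angles): joint-space move.
- robot.move_gripper(opening): opening from 0.0 (shut) to 1.0 (fully open); the grip force is fixed at half the most; returns when the fingers have stopped.
- robot.sleep(seconds).
- robot.inverse_kinematics(position, orientation): joint angles nearest the present ones, or None.
- robot.get_image(name): name is "side" or "top"; returns a dict with "img" (384x512x3 uint8, blue, green, red), "fovy" (degrees; the focal length in pixels is half the picture's height over the tangent of half this angle, whatever the lens; pixels are square), "cx", "cy" (the principal point, pixels), "k1" (the pictures are not rectified: a ray, as slopes to the right and down, at radius r is drawn at 1 + k1 r^2 times it, then the intrinsics apply), "eye" and "orientation" of the camera in the world. Camera axes: x right, y down, z forward; pixel columns grow to the right and rows downward; lengths in mm; the calibration is good to about 2 mm. A picture is of the moment at which its call begins. There is no depth.
A pose or a line that the arm cannot do raises robot.MotionError and nothing moves.
- robot.hand_in(): hands the job in; it is judged then, once.
Readings, each from a call of its own:
- robot.current_t(): time.
- robot.current_qpos(): joint angles.
- robot.current_joint_vel(): joint speeds.
- robot.current_joint_efforts(): joint torques, N m.
- robot.current_tcp_pos(): TCP position.
- robot.current_eef_rot(): TCP orientation.
- robot.current_contact_force(): force on the tool from outside, world axes, zero at the start.
- robot.current_ft_torque(): the same for the moment, N m.
- robot.current_gripper_width(): opening from 0.0 (shut) to 1.0 (fully open).
- robot.current_finger_force(): force on a finger pad.
Only numpy, scipy, OpenCV 4.12 (cv2) and the standard library are available. Lean on these libraries where they do the work, as an engineer would, in place of code of your own. Each camera call takes 0.05 s, during which the arm holds its last target. There are 200 camera calls.

### The job

Get the parts dryer ready to run. First turn both lock collars, the one on the dryer and the one on the blower unit behind it, clockwise until each collar's pin points at its locked mark, the long white mark with the cross bar. Then stack all the steel trays of brass blanks, those in the pile and any left askew on the deck, on the dryer's deck along its length: the bottom one against the left stop, the next on its lip but stepped 25 mm to the right, the next back to the left above the first, and so on. Last of all turn the timer knob until its white pointer meets the brass set tab, without shifting the tab. Leave the crucible and the green bottle alone.

Things in the scene. Friction and masses are not known exactly. Their poses are not given: they have to be found in the camera images.
- deck (a point): Centre of the dryer's flat deck, 75 mm above the bench. Dryer: fixed grey box on legs over a steel drip tray, its top from x -45 (a ledge to -66) to +45, 278 mm long. Frame: x away from the robot, y to its left along the dryer, z up. At y = +64 to +70 mm stands a steel stop, 56 mm across x, 14 mm high: the left stop. From y -70 to +64 mm the deck is free. Tray centres belong at x = 0, y = +12.5 mm (1st, 3rd) or -12.5 mm (2nd, 4th).
- collar_dryer (a joint): Angle of the lock collar on the dryer, at its right end; rad, growing clockwise from above: 0 = pin at the short 'open' mark, 1.20 = at the long 'locked' mark with cross bar. Turns from -0.08 to 1.50, so it can overshoot; stays where left; friction 0.06 N m (about 2 N at the pin). Dark steel ring 68 mm across, 11 mm high on the housing.
- pin_dryer (a point): The upright round steel pin by which the dryer's collar is turned; this point is 111 mm above the bench. Pin 12 mm in diameter, 28 mm from the collar's axis, fast on the collar, from 86 mm (collar's top; black cap in its middle 88 mm) up to 127 mm above the bench. Pinch it from above in any direction and drag it round its arc.
- collar_dryer_axis (a point): Point on the vertical axis of the dryer's collar, 75 mm above the bench; its axes are the unit's: x away from the robot, y left. In this frame the pin's direction is (1.19*pi - joint) rad, anticlockwise from +x: towards the robot and somewhat right when open, towards the robot and somewhat left when locked.
- locked_mark_dryer (a point): The dryer collar's locked mark: long white mark with a cross bar on the housing just outside the collar, 41 mm from its axis, 75 mm above the bench.
- collar_blower (a joint): Angle of the lock collar on the blower unit, at its right end; rad, growing clockwise from above: 0 = pin at the short 'open' mark, 1.20 = at the long 'locked' mark with cross bar. Turns from -0.08 to 1.50, so it can overshoot; stays where left; friction 0.06 N m (about 2 N at the pin). Dark steel ring 68 mm across, 11 mm high on the housing.
- pin_blower (a point): The upright round steel pin by which the blower's collar is turned; this point is 136 mm above the bench. Pin 12 mm in diameter, 28 mm from the collar's axis, fast on the collar, from 111 mm (collar's top; black cap in its middle 113 mm) up to 152 mm above the bench. Pinch it from above in any direction and drag it round its arc.
- collar_blower_axis (a point): Point on the vertical axis of the blower's collar, 100 mm above the bench; its axes are the unit's: x away from the robot, y left. In this frame the pin's direction is (1.19*pi - joint) rad, anticlockwise from +x: towards the robot and somewhat right when open, towards the robot and somewhat left when locked.
- locked_mark_blower (a point): The blower collar's locked mark: long white mark with a cross bar on the housing just outside the collar, 41 mm from its axis, 100 mm above the bench.
- tray_1_mid (a point): Centre (13 mm above the underside) of one of three or four identical open steel trays, 50 mm wide (x), 100 long (y), 26 high, flat below; a 10 mm turned-in lip along both long sides bears the next; brass blanks are fast inside. 0.12 to 0.25 kg. They start in a pile on the wooden block; one may lie askew on the deck. Either end may face left. Grip across the 50 mm from above, outside. None if absent.
- tray_2_mid (a point): Centre (13 mm above the underside) of one of three or four identical open steel trays, 50 mm wide (x), 100 long (y), 26 high, flat below; a 10 mm turned-in lip along both long sides bears the next; brass blanks are fast inside. 0.12 to 0.25 kg. They start in a pile on the wooden block; one may lie askew on the deck. Either end may face left. Grip across the 50 mm from above, outside. None if absent.
- tray_3_mid (a point): Centre (13 mm above the underside) of one of three or four identical open steel trays, 50 mm wide (x), 100 long (y), 26 high, flat below; a 10 mm turned-in lip along both long sides bears the next; brass blanks are fast inside. 0.12 to 0.25 kg. They start in a pile on the wooden block; one may lie askew on the deck. Either end may face left. Grip across the 50 mm from above, outside. None if absent.
- tray_4_mid (a point): Centre (13 mm above the underside) of one of three or four identical open steel trays, 50 mm wide (x), 100 long (y), 26 high, flat below; a 10 mm turned-in lip along both long sides bears the next; brass blanks are fast inside. 0.12 to 0.25 kg. They start in a pile on the wooden block; one may lie askew on the deck. Either end may face left. Grip across the 50 mm from above, outside. None if absent.
- block_top (a point): Centre of the flat top, 50 mm above the bench, of the fixed wooden draining block (120 x 120 mm) on which the pile of trays stands at the start. Left of it stands a brush pot, 86 mm across, rim 95 mm high, brushes higher; behind it to the right a file pot, rim 75 mm high.
- blower: Blower behind the dryer: fixed box 86 (x) x 178 (y) mm, 100 high; origin at the centre of its underside, axes x away from the robot, y left. The timer knob is on its top at the left (y = +42 mm), the collar at the right (y = -46 mm). In its frame the pointer's direction from the knob's axis is (pi + 1.3 - joint timer_knob) rad, anticlockwise from +x.
- knob_axis (a point): On the vertical axis of the timer knob, at grip height, 123 mm above the bench. Knob: black bar 48 mm long, 14 wide, from 108 to 135 mm above the bench, lying along the line from axis to pointer, on a disc of 52 mm; grip across the 14 mm. Keep the fingertips above 108 mm: the set tab, just outside the disc, reaches 106.5 mm.
- timer_knob (a joint): Angle of the timer knob, rad, growing clockwise seen from above; turns from 0 to 2.6 and stays where left (friction 0.05 N m). When it equals joint set_tab, pointer and tab are in line.
- set_tab (a joint): Angle of the brass set tab on the thin ring round the dial, same zero and direction as the knob; stiff, to be left where it is.
- knob_pointer (a point): Tip of the knob's white pointer, 34 mm from the knob's axis, 105 mm above the bench; turns with the knob.
- tab_point (a point): Inner tip of the brass set tab, 34 mm from the knob's axis, 105 mm above the bench.
- crucible_mid (a point): Middle of the grey crucible (bystander), 60 mm across, 87 mm high, standing on the bench; to be left alone.
- green_bottle_mid (a point): Middle of the green bottle (bystander), 55 mm across, 104 mm high, standing on the bench; to be left alone. Behind it, just right of the blower unit, stands a fixed wire stand with two thin rails 120 mm above the bench: keep the fingers clear of them.
- lamp_arm: Lamp at the right rear (fixed; origin at its foot). Its thin level arm runs along y at x about 0.545 m, from y = -0.78 to -0.25 m, about 0.43 m above the bench, close ahead of the gripper's start: leave the start place to the left at the starting height, without first rising or going forward.
- flex_motor: Grey motor 74 mm across hanging over the bench at the left near the robot (fixed; origin at the centre of its underside, 0.49 m above the bench; 224 mm high): keep the arm clear of it. Nothing has to be handled left of the robot's centre line.

How it is judged (in metres and radians):
On the way, in this order (a step that is already met when the one before it is completed fails the run):
1. both lock collars are turned to their locked marks (value of joint collar_dryer between 1.06 and 1.34 rad and value of joint collar_blower between 1.06 and 1.34 rad), for 0.2 s.
2. all trays stand stacked on the deck, stepped left, right, left, right from the bottom (x of tray_1_mid in the frame of deck between -0.01 and 0.01 m and angle between the y axis of each of tray_1_mid, tray_2_mid, tray_3_mid, tray_4_mid and the y axis of deck, either way round below 0.13 rad and angle between each of tray_1_mid, tray_2_mid, tray_3_mid, tray_4_mid's own z axis and vertical below 0.1 rad and ((z of tray_1_mid in the frame of deck between 0.007 and 0.019 m and y of tray_1_mid in the frame of deck between 0.0035 and 0.0215 m) or (z of tray_1_mid in the frame of deck between 0.033 and 0.045 m and y of tray_1_mid in the frame of deck between -0.0215 and -0.0035 m) or (z of tray_1_mid in the frame of deck between 0.059 and 0.071 m and y of tray_1_mid in the frame of deck between 0.0035 and 0.0215 m) or (z of tray_1_mid in the frame of deck between 0.085 and 0.097 m and y of tray_1_mid in the frame of deck between -0.0215 and -0.0035 m)) and x of tray_2_mid in the frame of deck between -0.01 and 0.01 m and ((z of tray_2_mid in the frame of deck between 0.007 and 0.019 m and y of tray_2_mid in the frame of deck between 0.0035 and 0.0215 m) or (z of tray_2_mid in the frame of deck between 0.033 and 0.045 m and y of tray_2_mid in the frame of deck between -0.0215 and -0.0035 m) or (z of tray_2_mid in the frame of deck between 0.059 and 0.071 m and y of tray_2_mid in the frame of deck between 0.0035 and 0.0215 m) or (z of tray_2_mid in the frame of deck between 0.085 and 0.097 m and y of tray_2_mid in the frame of deck between -0.0215 and -0.0035 m)) and x of tray_3_mid in the frame of deck between -0.01 and 0.01 m and ((z of tray_3_mid in the frame of deck between 0.007 and 0.019 m and y of tray_3_mid in the frame of deck between 0.0035 and 0.0215 m) or (z of tray_3_mid in the frame of deck between 0.033 and 0.045 m and y of tray_3_mid in the frame of deck between -0.0215 and -0.0035 m) or (z of tray_3_mid in the frame of deck between 0.059 and 0.071 m and y of tray_3_mid in the frame of deck between 0.0035 and 0.0215 m) or (z of tray_3_mid in the frame of deck between 0.085 and 0.097 m and y of tray_3_mid in the frame of deck between -0.0215 and -0.0035 m)) and x of tray_4_mid in the frame of deck between -0.01 and 0.01 m and ((z of tray_4_mid in the frame of deck between 0.007 and 0.019 m and y of tray_4_mid in the frame of deck between 0.0035 and 0.0215 m) or (z of tray_4_mid in the frame of deck between 0.033 and 0.045 m and y of tray_4_mid in the frame of deck between -0.0215 and -0.0035 m) or (z of tray_4_mid in the frame of deck between 0.059 and 0.071 m and y of tray_4_mid in the frame of deck between 0.0035 and 0.0215 m) or (z of tray_4_mid in the frame of deck between 0.085 and 0.097 m and y of tray_4_mid in the frame of deck between -0.0215 and -0.0035 m))), for 0.3 s.
3. the timer pointer meets the brass set tab (horizontal distance between knob_pointer and tab_point below 0.005 m), for 0.2 s.
At the end, for the whole second after the job is handed in: Collars within 0.14 rad of locked; trays stacked on the deck, within 10 mm of its centre line, within 9 mm of 12.5 mm left (levels 1, 3) or right (2, 4) of its centre, along it within 0.13 rad; pointer tip within 5 mm of the tab's; crucible and green bottle not moved (all of step 1 and all of step 2 and horizontal distance between knob_pointer and tab_point below 0.005 m); the robot touches nothing.
It fails at once if the set tab is shifted (distance of tab_point from where it was at the start of the episode above 0.004 m).
It fails at once if the crucible is disturbed (distance of crucible_mid from where it was at the start of the episode above 0.03 m).
It fails at once if the green bottle is disturbed (distance of green_bottle_mid from where it was at the start of the episode above 0.03 m).
Of tray_3, tray_4 only 1 to 2 are there at a start; the rules pass over those that are not, and their reading is None.
At some moment in a run one of tray_4 may be knocked a few centimetres aside while the robot is not near it.
Once in a run the grip may slacken for a moment while it holds something.
It also fails if it takes over 208 s, if anything falls off the work surface, if the arm or the gripper's body presses on something with over 40 N, if the wrist force passes 120 N, or if a joint passes its speed limit or range.

## Working session

There is one attempt and no reset: what is moved stays moved. The work goes in short steps, each a Python script; the robot and the scene stay as the last script left them, time stands still between calls to the robot, and variables do not carry over. Pictures are saved under pics/ and viewed, at most 14 in all, crops included, and the job is handed in when it is done.

```bash
mkdir -p pics; cat > h.py <<'E'
from bench import robot
import numpy as np, cv2
from scipy.spatial.transform import Rotation as R
def cam(n):
    d=robot.get_image(n); return d
def rot(d):
    o=np.array(d["orientation"],float)
    return o if o.shape==(3,3) else R.from_euler('xyz',o).as_matrix()
def f(d): return d["img"].shape[0]/2/np.tan(np.radians(d["fovy"])/2)
def K(d): return np.array([[f(d),0,d["cx"]],[0,f(d),d["cy"]],[0,0,1.]])
def D(d): return np.array([d["k1"],0,0,0,0.])
def ray(d,px):
    p=cv2.undistortPoints(np.array(px,float).reshape(-1,1,2),K(d),D(d)).reshape(-1,2)
    v=np.c_[p,np.ones(len(p))]@rot(d).T
    return np.array(d["eye"],float),v
def onz(d,px,z):
    e,v=ray(d,px); return e+v*((z-e[2])/v[:,2:3])
def proj(d,P):
    Rm=rot(d); e=np.array(d["eye"],float)
    rv=cv2.Rodrigues(Rm.T)[0]
    return cv2.projectPoints(np.array(P,float).reshape(-1,1,3),rv,-Rm.T@e,K(d),D(d))[0].reshape(-1,2)
E
python3 - <<'E'
from h import *
import pickle
for n in("top","side"):
    d=cam(n); print({k:v for k,v in d.items() if k!="img"}, d["img"].shape)
    pickle.dump(d,open(f"{n}0.pkl","wb"))
    cv2.imwrite(f"pics/{n}0.png",cv2.resize(d["img"],(800,600),interpolation=cv2.INTER_CUBIC))
print(robot.current_eef_rot(),robot.current_t(),robot.current_gripper_width())
E
```

```text
{'fovy': 51.808279288620774, 'cx': 250.97062082935736, 'cy': 192.33183010945922, 'k1': -0.052922521129534036, 'eye': array([ 386.60358476, -155.18559118, 1787.49792891]), 'orientation': array([-3.05643413,  0.01853437, -1.54859466])} (384, 512, 3)
{'fovy': 51.252870915325744, 'cx': 256.9078729537316, 'cy': 190.937728261792, 'k1': 0.005232822769242965, 'eye': array([  311.32949207, -1287.13635664,  1021.70056332]), 'orientation': array([-2.14522356, -0.01279885, -0.17161126])} (384, 512, 3)
[-3.14000936e+00 -3.18771991e-04  4.29808646e-01] 0.1 0.9971392420804113
```

View pics/top0.png

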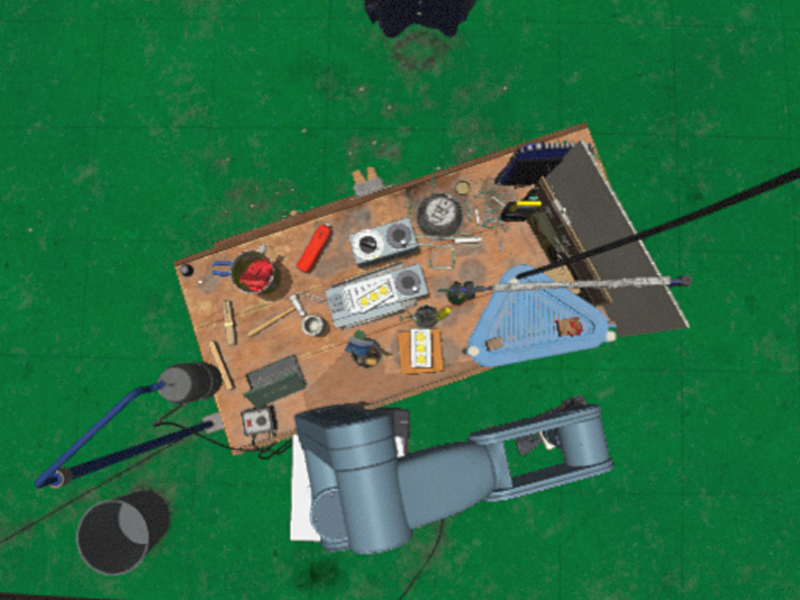

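View pics/side0.png

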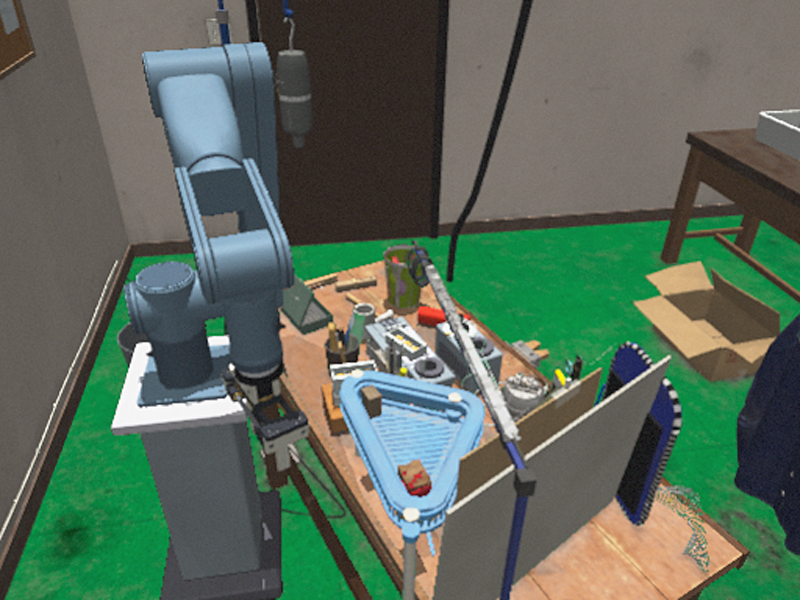

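The top view shows the dryer at about (378,295) with a tray askew on its deck. The blower is at (385,243), the pile on its block at (421,350), and the collars at (410,283) and (400,236). The crucible is at (313,325). The side view shows the same items around (330–500, 300–400). Next I'll crop in closer.

```bash
python3 - <<'E'
from h import *
import pickle
t=pickle.load(open("top0.pkl","rb"));s=pickle.load(open("side0.pkl","rb"))
c=t["img"][135:250,190:310]; cv2.imwrite("pics/tc.png",cv2.resize(c,(600,575),interpolation=cv2.INTER_CUBIC))
c=s["img"][180:280,195:328]; cv2.imwrite("pics/sc.png",cv2.resize(c,(798,600),interpolation=cv2.INTER_CUBIC))
E
```

```text
(no output)
```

View pics/tc.png

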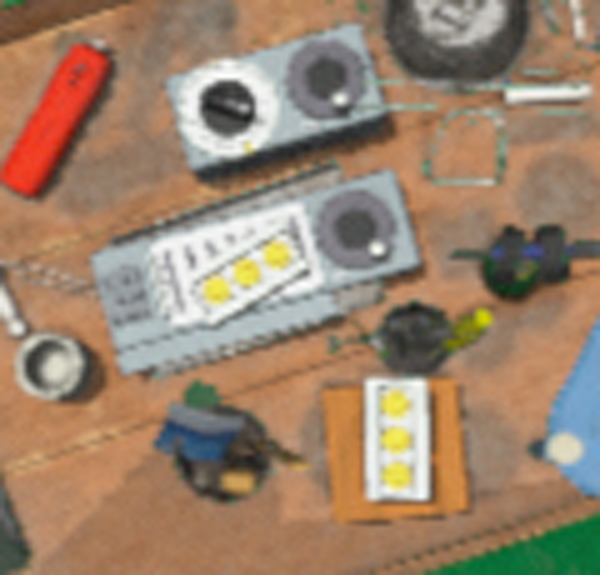

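View pics/sc.png

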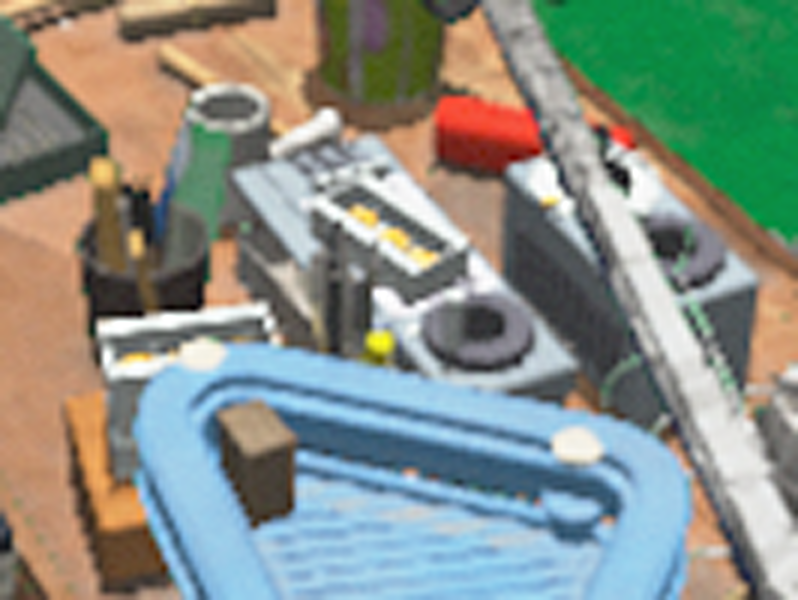

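Top crop: dryer collar at (355,228) with its pin at (378,248), blower collar at (325,78) with its pin at (340,100), and the knob at (228,106) with a yellow tab near (248,148). The deck tray has blanks at (217,288), (247,270) and (276,252). The pile's blanks are at (397,403), (397,438) and (397,474). The side crop shows the pile's far long edge running from (97,322) to (272,308).

```bash
cat >> h.py <<'E'
def tri(d1,p1,d2,p2):
    e1,v1=ray(d1,p1);e2,v2=ray(d2,p2);v1=v1[0]/np.linalg.norm(v1[0]);v2=v2[0]/np.linalg.norm(v2[0])
    s=np.linalg.lstsq(np.c_[v1,-v2],e2-e1,rcond=None)[0]
    a,b=e1+s[0]*v1,e2+s[1]*v2
    return (a+b)/2,np.linalg.norm(a-b)
tc=lambda x,y:(190+(x+.5)/5-.5,135+(y+.5)/5-.5)
sc=lambda x,y:(195+(x+.5)/6-.5,180+(y+.5)/6-.5)
E
cat > m.py <<'E'
from h import *
import pickle
t=pickle.load(open("top0.pkl","rb"));s=pickle.load(open("side0.pkl","rb"))
for n,a,b in [("pileFL",(365,378),(272,308)),("pileNL",(367,500),(97,322)),("pinD",(378,247),(462,290)),
  ("pot",(0,0),(0,0))][:3]:
    print(n,*tri(t,tc(*a),s,sc(*b)))
img=cv2.resize(t["img"][135:250,190:310],None,fx=5,fy=5,interpolation=cv2.INTER_CUBIC)
hsv=cv2.cvtColor(img,cv2.COLOR_BGR2HSV)
def comps(m,lo,hi,k=3):
    m=cv2.morphologyEx(m,cv2.MORPH_OPEN,np.ones((k,k),np.uint8))
    n,l,st,c=cv2.connectedComponentsWithStats(m)
    return [(l==i,c[i],st[i,4]) for i in range(1,n) if lo<st[i,4]<hi]
print("yellow")
y=cv2.inRange(hsv,(22,110,130),(35,255,255))
for l,c,a in comps(y,60,3000): print(c.round(0),a,[onz(t,[tc(*c)],z)[0,:2].round(1) for z in (75,95,120)])
print("steelblue")
g=cv2.inRange(hsv,(95,20,110),(120,90,215))
for l,c,a in comps(g,3000,90000,5):
    cn=max(cv2.findContours(l.astype(np.uint8),0,1)[0],key=cv2.contourArea)
    box=cv2.boxPoints(cv2.minAreaRect(cn))
    print(c.round(),a,[ (b.round().tolist(),[onz(t,[tc(*b)],z)[0,:2].round().tolist() for z in(75,100)]) for b in box])
print("dark purple")
h=cv2.inRange(hsv,(110,10,50),(175,90,130))
for l,c,a in comps(h,800,20000,5):
    cn=max(cv2.findContours(l.astype(np.uint8),0,1)[0],key=cv2.contourArea)
    (cx,cy),(w,hh),an=cv2.fitEllipse(cv2.convexHull(cn))
    print(round(cx),round(cy),w,hh,a,[onz(t,[tc(cx,cy)],z)[0,:2].round(1) for z in (86,111)])
ov=img.copy();ov[g>0]=(0,0,255);ov[h>0]=(255,0,255);ov[y>0]=(255,255,0)
cv2.imwrite("pics/ov.png",ov)
E
python3 m.py
```

```text
pileFL [ 454.08708965 -171.84642851  123.72404539] 1.1280724802929918
pileNL [ 351.10079785 -175.41827244  128.91972241] 0.8409543854741107
pinD [ 565.9430317  -180.80114375  130.45134582] 4.2677920072439814
yellow
[276. 255.] 441 [array([561.2, -92.9]), array([559.2, -93.6]), array([556.6, -94.5])]
[247. 272.] 463 [array([545.3, -67.4]), array([543.5, -68.5]), array([541.2, -69.7])]
[217. 290.] 430 [array([529.2, -41.6]), array([527.5, -43. ]), array([525.4, -44.6])]
[482. 319.] 394 [array([ 508.9, -272.4]), array([ 507.4, -271. ]), array([ 505.7, -269.3])]
[395. 404.] 487 [array([ 433.5, -198.4]), array([ 432.9, -197.9]), array([ 432.2, -197.3])]
[396. 440.] 495 [array([ 402.8, -199.8]), array([ 402.6, -199.3]), array([ 402.3, -198.7])]
[397. 475.] 501 [array([ 372.1, -201.4]), array([ 372.3, -200.9]), array([ 372.5, -200.2])]
steelblue
dark purple
```

View pics/ov.png

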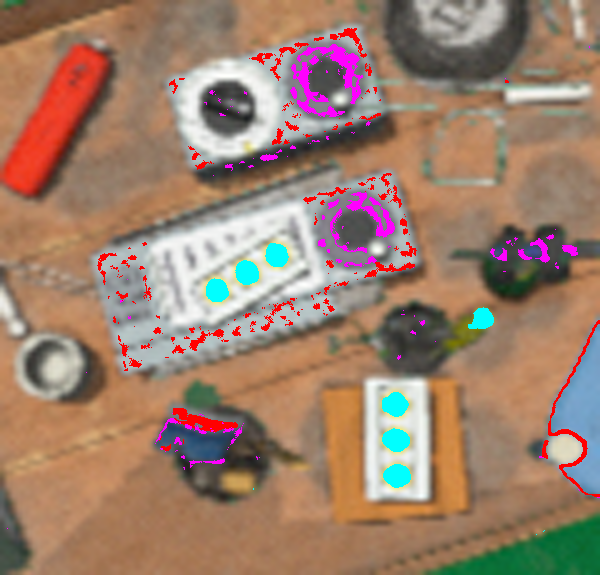

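The mask shows the blanks clearly. The pile top triangulates to z≈126, so the pile holds three trays and the deck one, four in all. For the dryer and blower frames, I'll make rectified patches with grids at z=75 and z=100.

```bash
cat > m2.py <<'E'
from h import *
import pickle
t=pickle.load(open("top0.pkl","rb"))
cD=onz(t,[tc(356,231)],86)[0]; cB=onz(t,[tc(327,80)],111)[0]; kn=onz(t,[tc(229,106)],103)[0]
print("collars",cD,cB,"knob",kn,"dist",np.linalg.norm((cB-kn)[:2]),"yaw",np.degrees(np.arctan2((kn-cB)[1],(kn-cB)[0]))-90)
psi=np.radians(14.0); A=np.array([[np.cos(psi),-np.sin(psi)],[np.sin(psi),np.cos(psi)]])
def patch(c,z,ys,xs,k):
    # rows: x decreasing downwards, cols: y decreasing to the right
    X,Y=np.meshgrid(np.arange(xs[1],xs[0],-1/k),np.arange(ys[1],ys[0],-1/k),indexing='ij')
    P=np.stack([X,Y],-1).reshape(-1,2)@A.T+c[:2]
    m=proj(t,np.c_[P,np.full(len(P),z)]).reshape(*X.shape,2).astype(np.float32)
    im=cv2.remap(t["img"],m,None,cv2.INTER_CUBIC)
    for v in range(int(np.ceil(ys[0]/20))*20,ys[1],20): cv2.line(im,(int((ys[1]-v)*k),0),(int((ys[1]-v)*k),8 if v%100 else 16),(0,0,255),1)
    for v in range(int(np.ceil(xs[0]/20))*20,xs[1],20): cv2.line(im,(0,int((xs[1]-v)*k)),(8 if v else 16,int((xs[1]-v)*k)),(0,0,255),1)
    return im
a=patch(cD,75,(-60,270),(-90,60),2.4); b=patch(cB,100,(-60,150),(-60,60),2.0)
im=np.zeros((a.shape[0]+b.shape[0],a.shape[1],3),np.uint8); im[:a.shape[0]]=a; im[a.shape[0]:,:b.shape[1]]=b
print(a.shape,b.shape)
cv2.imwrite("pics/rect.png",im)
E
python3 m2.py
```

```text
collars [ 582.11407887 -161.87016542   86.        ] [ 709.31714601 -134.25835005  111.        ] knob [686.54163274 -50.05142029 103.        ] dist 87.23262591489461 yaw 15.134712628411066
(360, 792, 3) (240, 420, 3)
```

View pics/rect.png

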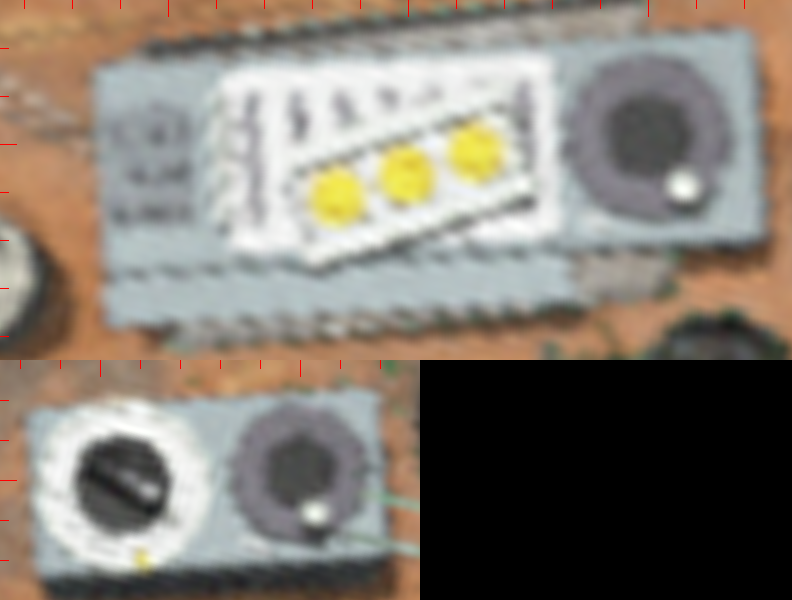

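The grid gives a unit yaw of about 17°. The deck plate spans u=222–555 and its centre is about 107 mm left of the collar axis. On the blower, the pointer faces lower right (knob ≈0.2 rad) and the tab is at patch (142,560), ≈1.1 rad. Next: the pin angles, rails and bottle.

```bash
cat >> h.py <<'E'
PSI=np.radians(16.9)
CD=np.array([582.1,-161.9]);CB=np.array([709.3,-134.3])
DECK=np.array([551.5,-59.5])
u=lambda a:np.array([np.cos(a),np.sin(a)])
def toW(l,o=DECK,psi=PSI):
    c,s=np.cos(psi),np.sin(psi); return np.asarray(o)+np.array([[c,-s],[s,c]])@np.array(l,float)
def toL(w,o=DECK,psi=PSI):
    c,s=np.cos(psi),np.sin(psi); return np.array([[c,s],[-s,c]])@(np.asarray(w)[:2]-o)
def go(x,y,z,yaw,lin=True,**k):
    if lin: return robot.move_linear([x,y,z],[np.pi,0,yaw],**k)
    return robot.move_ptp([x,y,z],[np.pi,0,yaw])
def jpin(d,px,C,z):
    p=onz(d,[px],z)[0]; l=toL(p,C); return p, np.linalg.norm(l), (1.19*np.pi-np.arctan2(l[1],l[0]))%(2*np.pi)
E
python3 - <<'E'
from h import *
import pickle
t=pickle.load(open("top0.pkl","rb"));s=pickle.load(open("side0.pkl","rb"))
img=t["img"]
g=cv2.cvtColor(img,cv2.COLOR_BGR2GRAY).astype(float)
for n,p,C,z in(("D",(378,248),CD,127),("B",(340,100),CB,152)):
    x,y=tc(*p);xi,yi=int(round(x)),int(round(y))
    w=g[yi-2:yi+3,xi-2:xi+3]; w=np.clip(w-140,0,None); Y,X=np.mgrid[yi-2:yi+3,xi-2:xi+3]
    c=((w*X).sum()/w.sum(),(w*Y).sum()/w.sum()); print(n,p,(x,y),c,jpin(t,c,C,z))
for n,p,z in(("rail",(382,82),120),("rail",(382,106),120),("railend",(435,106),120),("bottle?",(515,275),104),("file",(482,319),120),("pot",(413,338),75),("brushpot",(220,455),95),("cruc",(52,367),87)):
    print(n,onz(t,[tc(*p)],z)[0].round())
P=[toW(l) for l in((28,67),(-28,67),(45,-70),(-45,-70))]
print("stop in tc:",((proj(t,[[*p,75] for p in P])-[190,135]+.5)*5).round().tolist())
E
```

```text
D (378, 248) (265.2, 184.2) (np.float64(264.9710144927536), np.float64(184.2608695652174)) (array([ 563.06114892, -179.60268417,  127.        ]), np.float64(25.997362888557788), np.float64(0.1428157248308981))
B (340, 100) (257.6, 154.6) (np.float64(257.6233766233766), np.float64(154.36363636363637)) (array([ 685.6540122 , -146.09378769,  152.        ]), np.float64(26.423969560784244), np.float64(0.42920424247413624))
rail [ 707. -181.  120.]
rail [ 686. -182.  120.]
railend [ 687. -227.  120.]
bottle? [ 545. -298.  104.]
file [ 506. -270.  120.]
pot [ 491. -213.   75.]
brushpot [386. -50.  95.]
cruc [459.  98.  87.]
stop in tc: [[156.0, 255.0], [173.0, 317.0], [302.0, 195.0], [330.0, 293.0]]
```

```bash
cat >> h.py <<'E'
def turn(C,phi0,phi1,zg,zup,r=28):
    """pinch the pin at world direction phi0 and drag it clockwise to phi1, fingers closing tangentially"""
    p=C+r*u(phi0); yaw=(phi0+np.pi/2)%np.pi-np.pi/2
    robot.move_gripper(0.36)
    go(*p,zup,yaw,lin=False); print("over",robot.current_tcp_pos())
    hit=go(*p,zg,yaw,speed=60,f_stop=12); print("down hit",hit,robot.current_contact_force().round(1))
    if hit: return False
    robot.move_gripper(0.0); print("w",robot.current_gripper_width(),robot.current_contact_force().round(1))
    n=int(np.ceil(abs(phi1-phi0)/0.15))
    for a in np.linspace(phi0,phi1,n+1)[1:]:
        go(*(C+r*u(a)),zg,yaw+a-phi0,speed=30)
    print("F",robot.current_contact_force().round(1),robot.current_tcp_pos().round(1),robot.current_t())
    return True
def release(zup):
    robot.move_gripper(0.36); p=robot.current_tcp_pos(); robot.move_linear([p[0],p[1],zup],speed=150)
E
python3 - <<'E'
from h import *
p=robot.current_tcp_pos(); 
robot.move_linear([240,-220,p[2]],[np.pi,0,.43],speed=200)
robot.move_linear([400,-170,235],[np.pi,0,.43],speed=200)
print(robot.current_t(),robot.current_qpos().round(2))
phi=lambda j:1.19*np.pi-j+PSI
turn(CD,phi(0.14),phi(1.20),95,200); 
E
```

```text
2.6417 [-0.66  0.03  1.76 -0.    1.35  0.48]
over [ 560.70181207 -180.79565123  199.63013229]
down hit False [0.4 0.6 0. ]
w 0.12023620273197329 [0.5 0.4 0. ]
F [-4.6  7.6  7.5] [ 554.9 -151.9   95.1] 9.0667
```

```bash
python3 - <<'E'
from h import *
release(200)
phi=lambda j:1.19*np.pi-j+PSI
if turn(CB,phi(0.43),phi(1.20),124,210): release(230)
go(430,-120,260,0.3,lin=False)
robot.move_ptp([300,-330,230],[np.pi,0,.3])
import pickle
d=cam("top");pickle.dump(d,open("top1.pkl","wb"))
cv2.imwrite("pics/tc1.png",cv2.resize(d["img"][135:250,190:310],(600,575),interpolation=cv2.INTER_CUBIC));print(robot.current_t())
E
```

```text
over [ 683.56034474 -146.67131777  208.96743926]
down hit False [-0.5  0.1 -0.3]
w 0.12140777752600923 [-1.2  0.4  2.2]
F [-5.2  7.2  6.2] [ 681.8 -124.1  124.1] 15.1417
18.625
```

View pics/tc1.png

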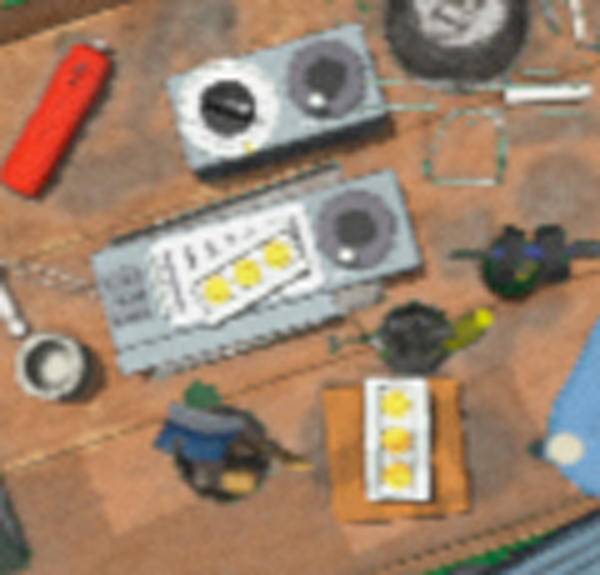

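The pins now sit at (346,255) for the dryer and (316,100) for the blower. I'll compute their angles and re-measure the trays.

```bash
cat >> h.py <<'E'
def yellow(d,z):
    hsv=cv2.cvtColor(cv2.resize(d["img"][135:250,190:310],None,fx=5,fy=5,interpolation=cv2.INTER_CUBIC),cv2.COLOR_BGR2HSV)
    m=cv2.morphologyEx(cv2.inRange(hsv,(22,110,130),(35,255,255)),cv2.MORPH_OPEN,np.ones((3,3),np.uint8))
    n,l,st,c=cv2.connectedComponentsWithStats(m)
    return [(c[i].round(1),st[i,4],onz(d,[tc(*c[i])],z)[0,:2].round(1)) for i in range(1,n) if st[i,4]>150]
E
python3 - <<'E'
from h import *
import pickle
t=pickle.load(open("top1.pkl","rb"));g=cv2.cvtColor(t["img"],cv2.COLOR_BGR2GRAY).astype(float)
for n,p,C,z in(("D",(346,255),CD,127),("B",(316,100),CB,152)):
    x,y=tc(*p);xi,yi=int(round(x)),int(round(y))
    w=g[yi-1:yi+2,xi-1:xi+2]; w=np.clip(w-120,0,None); Y,X=np.mgrid[yi-1:yi+2,xi-1:xi+2]
    c=((w*X).sum()/w.sum(),(w*Y).sum()/w.sum()); print(n,(x,y),c,jpin(t,c,C,z))
for r in yellow(t,90): print(r, toL(r[2]).round(1))
E
```

```text
D (258.8, 185.6) (np.float64(258.8549905838041), np.float64(185.55178907721282)) (array([ 557.05984101, -153.90693278,  127.        ]), np.float64(26.28495169720165), np.float64(1.2008493399382636))
B (252.8, 154.6) (np.float64(252.84931506849315), np.float64(154.60469667318984)) (array([ 684.25319148, -126.12455884,  152.        ]), np.float64(26.347304511223083), np.float64(1.2073667534733317))
(array([276.1, 254.6]), np.int32(443), array([559.8, -93.3])) [ -1.9 -34.8]
(array([246.6, 272.3]), np.int32(459), array([543.9, -68.2])) [-9.8 -6.1]
(array([216.5, 290. ]), np.int32(435), array([528. , -42.6])) [-17.6  23. ]
(array([481.3, 319.2]), np.int32(403), array([ 507.5, -271.1])) [-103.6 -189.7]
(array([394.6, 404. ]), np.int32(483), array([ 433.1, -198. ])) [-153.5  -98.1]
(array([393.5, 437.2]), np.int32(346), array([ 404.7, -197.5])) [-180.6  -89.4]
(array([396.9, 475.7]), np.int32(459), array([ 371.9, -201.1])) [-213.   -83.3]
```

```bash
python3 - <<'E'
from h import *
import pickle
t=pickle.load(open("top0.pkl","rb"));s=pickle.load(open("side0.pkl","rb"))
for n,a,b in[("woodtip",(238,482),(103,165)),("brown",(304,463),(140,238)),("green",(200,393),(225,130)),("blk",(185,410),(180,160))]: print(n,tri(t,tc(*a),s,sc(*b)))
# deck tray: grip, lift a little, turn, carry to the left stop
yaw=np.radians(122.0); P=np.array([543.9,-68.2])
robot.move_gripper(0.85)
robot.move_linear([380,-150,240],[np.pi,0,1.2],speed=200)
go(*P,190,yaw,lin=False)
hit=go(*P,80,yaw,speed=100,f_stop=10); print("hit",hit,robot.current_tcp_pos().round(1))
if not hit:
    robot.move_gripper(0); print("w",robot.current_gripper_width()*93)
    go(*P,95,yaw,speed=60)
    Q=toW((0,6)); yd=np.pi/2+PSI
    go(*Q,95,yd,speed=60); go(*Q,82,yd,speed=60); print("w",robot.current_gripper_width()*93)
    Q=toW((0,30)); hit=go(*Q,82,yd,speed=15,f_stop=6)
    print(hit,toL(robot.current_tcp_pos()).round(1),robot.current_contact_force().round(1),robot.current_t())
E
```

```text
woodtip (array([364.38489026, -69.28586219, 166.08102743]), np.float64(0.37514891691741303))
brown (array([ 381.31634129, -122.54673262,  147.59421853]), np.float64(0.22353002832087474))
green (array([440.1493628 , -36.24940762, 161.68984138]), np.float64(6.853403284123915))
blk (array([419.42040614, -21.21269998, 130.79479986]), np.float64(7.524381582990121))
hit False [544.4 -68.4  80.7]
w 49.703087222554934
w 49.530852756088485
True [-0.1 17.3] [ 1.6 -1.7 -1.3] 25.3417
```

```bash
python3 - <<'E'
from h import *
import pickle
l=toL(robot.current_tcp_pos()); Q=toW((0,l[1]-0.7)); yd=np.pi/2+PSI
go(*Q,80.3,yd,speed=20,f_stop=8); print(robot.current_tcp_pos(),robot.current_contact_force().round(1))
robot.move_gripper(.75); go(*Q,200,yd)
go(400,-170,240,1.5,lin=False)
robot.move_ptp([300,-330,230],[np.pi,0,1.5])
d=cam("top");pickle.dump(d,open("top2.pkl","wb"))
for r in yellow(d,90): print(r, toL(r[2]).round(1))
P=[*[toW(l) for l in((25,62.5),(-25,62.5),(-25,-37.5),(25,-37.5))]]
q=((proj(d,[[*p,101] for p in P])-[190,135]+.5)*5).round().astype(int)
im=cv2.resize(d["img"][135:250,190:310],(600,575),interpolation=cv2.INTER_CUBIC)
cv2.imwrite("pics/tc2.png",cv2.resize(im[130:420,80:480],(800,580),interpolation=cv2.INTER_CUBIC));print(robot.current_t())
E
```

```text
[546.8601087  -43.52214835  80.28902848] [1.  0.1 0.1]
(array([252.1, 259.4]), np.int32(464), array([555.2, -72.7])) [ -0.3 -13.7]
(array([219. , 269.3]), np.int32(430), array([546. , -44.3])) [-0.8 16.1]
(array([186. , 278.7]), np.int32(453), array([537.3, -15.9])) [-0.9 45.8]
(array([481.1, 319.1]), np.int32(407), array([ 507.6, -270.9])) [-103.5 -189.5]
(array([394.6, 404.1]), np.int32(483), array([ 433.1, -197.9])) [-153.5  -98. ]
(array([393.4, 437.4]), np.int32(349), array([ 404.6, -197.4])) [-180.6  -89.2]
(array([396.9, 475.5]), np.int32(464), array([ 372.1, -201. ])) [-212.8  -83.2]
28.75
```

View pics/tc2.png

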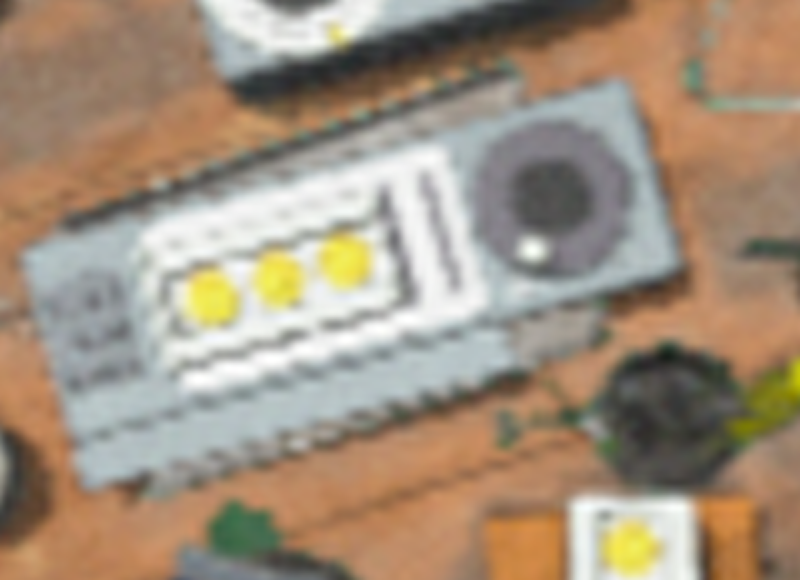

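The bottom tray is against the stop, its blanks along the deck axis at local (−0.7, 16.1). With contact meaning 14 mm, I shift the deck estimate by +2.5 mm in y. Now I'll carry the top tray from the pile.

```bash
cat >> h.py <<'E'
DECK=toW((0,2.5))
YD=np.pi/2+PSI
def pick(P,zb,ang):
    """grip a tray with underside zb, centre P, long axis at world angle ang; lift"""
    yaw=ang+np.pi
    robot.move_gripper(.85)
    go(*P,zb+75,yaw,lin=False)
    hit=go(*P,zb+5.5,yaw,speed=80,f_stop=10)
    if hit: print("hit",robot.current_tcp_pos()); return False
    robot.move_gripper(0); w=robot.current_gripper_width()*93; print("w",w,robot.current_tcp_pos().round(1))
    go(*P,zb+35,yaw,speed=60); go(*P,max(zb+60,185),yaw,speed=120)
    print("w",robot.current_gripper_width()*93,robot.current_contact_force().round(1)); return 46<w<54
def place(y,zb,off=(0,0)):
    """off: tray centre minus TCP in the tray's (deck) frame"""
    Q=toW((-off[0],y-off[1]),DECK)
    z0=max(robot.current_tcp_pos()[2],zb+50)
    go(*Q,z0,YD,speed=120); go(*Q,zb+12,YD,speed=80)
    w=robot.current_gripper_width()*93
    hit=go(*Q,zb+4.8,YD,speed=20,f_stop=5); print("w",w,"touch",hit,robot.current_tcp_pos().round(1),robot.current_contact_force().round(1))
    robot.move_gripper(.72); go(*Q,zb+80,YD,speed=120)
def look(n,zs):
    import pickle
    d=cam("top");pickle.dump(d,open(n+".pkl","wb"))
    for r in yellow(d,zs[0]):
        w=[onz(d,[tc(*r[0])],z)[0,:2] for z in zs]
        print(r[0],r[1],[(a.round(1).tolist(),toL(a,DECK).round(1).tolist()) for a in w])
    return d
E
sed -i 's/^def toW(l,o=DECK/def toW(l,o=DECK/' h.py
python3 - <<'E'
from h import *
print(DECK)
if pick(np.array([402.4,-198.8]),102,np.radians(2.5)):
    place(-12.5,101)
    go(400,-150,240,2.4,lin=False); robot.move_ptp([290,-330,230],[np.pi,0,2.2])
    look("top3",(116,95)); print(robot.current_t())
E
```

```text
[550.77324452 -57.10796604]
w 50.172355927741854 [ 402.5 -198.8  107.6]
w 49.96991623277646 [-0.2  0.7 -2.2]
w 49.69965154986287 touch True [554.7 -69.1 106.7] [ 0.2 -0.4  4.7]
[281.8 248.4] 476 [([562.5, -99.0], [-0.9, -43.5]), ([564.7, -98.3], [1.4, -43.4])]
[247.8 257.7] 465 [([554.0, -70.2], [-0.8, -13.5]), ([556.1, -69.2], [1.6, -13.1])]
[213.7 267.1] 463 [([545.4, -41.4], [-0.6, 16.6]), ([547.4, -40.0], [1.7, 17.4])]
[183.  278.9] 305 [([534.7, -15.5], [-3.3, 44.4]), ([536.6, -13.8], [-1.0, 45.6])]
[481.6 318.9] 401 [([506.0, -269.6], [-104.6, -190.3]), ([507.5, -271.0], [-103.6, -192.1])]
[393.7 402.2] 426 [([433.9, -196.5], [-152.3, -99.4]), ([434.5, -197.0], [-151.9, -100.1])]
[393.2 436.9] 425 [([404.7, -196.6], [-180.3, -91.0]), ([404.9, -197.1], [-180.3, -91.6])]
[394.  471.7] 453 [([375.5, -197.8], [-208.6, -83.7]), ([375.3, -198.4], [-208.9, -84.2])]
39.4
```

```bash
python3 - <<'E'
from h import *
import pickle
t=pickle.load(open("top0.pkl","rb"));s=pickle.load(open("side0.pkl","rb"))
for n,a,b in[("yel",(482,319),(378,345)),("rodL",(335,345),(325,250)),("rod",(400,320),(345,215)),("rod2",(430,310),(365,240))]: print(n,tri(t,tc(*a),s,sc(*b)))
if pick(np.array([404.9,-197.7]),76,np.radians(1.6)):
    place(12.5,127)
    go(400,-150,260,2.4,lin=False); robot.move_ptp([290,-330,230],[np.pi,0,2.2])
    d=look("top4",(142,116,68)); print(robot.current_t())
    cv2.imwrite("pics/tc4.png",cv2.resize(d["img"][135:250,190:310],(600,575),interpolation=cv2.INTER_CUBIC))
    s=cam("side"); pickle.dump(s,open("side4.pkl","wb"))
    cv2.imwrite("pics/sc4.png",cv2.resize(s["img"][180:280,195:328],(798,600),interpolation=cv2.INTER_CUBIC))
E
```

```text
yel (array([ 501.96455063, -266.4108069 ,  166.29627587]), np.float64(0.6444919997588872))
rodL (array([ 485.01878362, -146.69738814,  144.05510187]), np.float64(10.817119029652819))
rod (array([ 495.5916134 , -197.87736763,  206.91762613]), np.float64(3.268198537335653))
rod2 (array([ 503.65927724, -221.71719796,  205.98937913]), np.float64(4.335163429605743))
w 49.942999822340425 [ 405.  -197.7   81.6]
w 49.58780509016277 [ 0.4 -0.  -1.5]
w 49.78995636678833 touch True [547.5 -45.2 132.7] [-0.1 -0.4  5.5]
[284.8 247.4] 320 [([560.7, -102.3], [-3.7, -46.2]), ([563.4, -101.5], [-0.8, -46.2]), ([568.5, -100.0], [4.5, -46.2])]
[252.2 252.5] 493 [([555.8, -75.1], [-0.4, -18.7]), ([558.5, -73.9], [2.5, -18.3]), ([563.4, -71.5], [7.9, -17.5])]
[217.5 262.7] 463 [([546.7, -46.3], [-0.8, 11.6]), ([549.2, -44.5], [2.1, 12.5]), ([553.8, -41.4], [7.5, 14.2])]
[183.3 272.8] 469 [([537.6, -17.8], [-1.2, 41.4]), ([540.0, -15.7], [1.7, 42.8]), ([544.4, -11.6], [7.1, 45.4])]
[481.4 319. ] 397 [([504.0, -267.6], [-105.9, -187.8]), ([505.9, -269.4], [-104.7, -190.1]), ([509.3, -272.7], [-102.4, -194.2])]
[394.2 405.5] 457 [([430.5, -196.3], [-155.6, -98.2]), ([431.2, -197.0], [-155.1, -99.0]), ([432.4, -198.2], [-154.2, -100.6])]
[394.7 440.3] 456 [([401.6, -197.3], [-183.5, -90.8]), ([401.9, -197.9], [-183.4, -91.5]), ([402.3, -199.2], [-183.4, -92.8])]
[395.5 474.5] 450 [([373.4, -198.5], [-210.8, -83.7]), ([373.1, -199.2], [-211.2, -84.3]), ([372.8, -200.4], [-212.0, -85.4])]
49.7083
```

View pics/tc4.png

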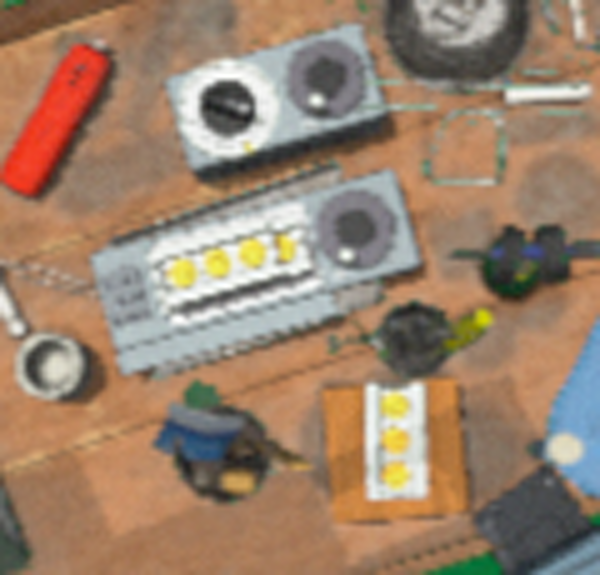

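View pics/sc4.png

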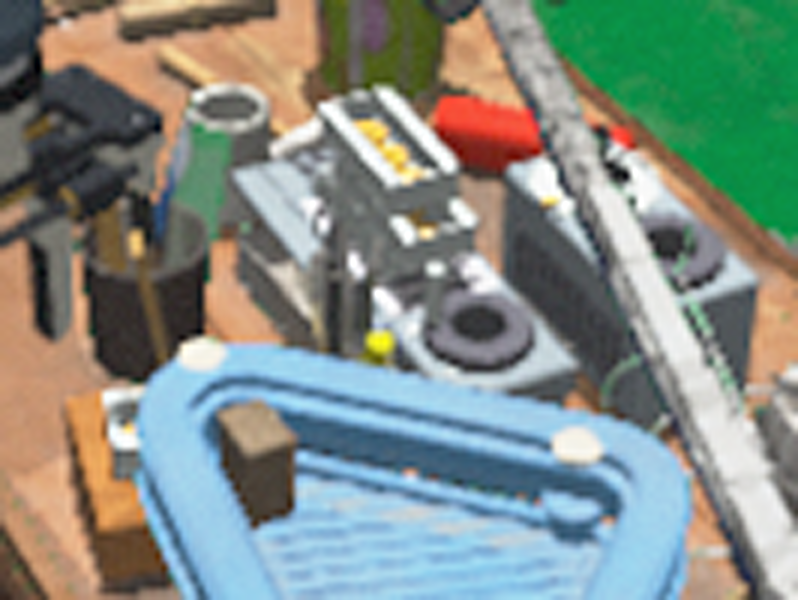

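The side view shows the stack stepped correctly. The last tray is on the block at top crop (395,440). A brush tip at about (381,−122,148) would foul the gripper body there, so I'll grip it 28 mm farther out along x and correct for that when placing.

```bash
sed -i 's/def pick(P,zb,ang):/def pick(P,zb,ang,dz=5.5):/; s/zb+5.5,yaw/zb+dz,yaw/; s/def place(y,zb,off=(0,0)):/def place(y,zb,off=(0,0),dz=4.8):/; s/zb+4.8,YD/zb+dz,YD/' h.py
python3 - <<'E'
from h import *
import pickle
a=np.radians(2.1)
if pick(np.array([402.6,-199.2])+28*u(a),50,a,dz=8):
    p=robot.current_tcp_pos(); go(p[0]-30,p[1]+20,228,a+np.pi,speed=120)
    place(-12.5,153,off=(0,28),dz=7)
    go(420,-150,270,2.4,lin=False); robot.move_ptp([290,-330,230],[np.pi,0,2.2])
    d=look("top5",(168,142)); print(robot.current_t())
    cv2.imwrite("pics/tc5.png",cv2.resize(d["img"][140:215,205:285],(800,750),interpolation=cv2.INTER_CUBIC)[:600])
E
```

```text
w 49.965402724282555 [ 430.7 -198.2   58.2]
w 49.7626034735296 [ 0.4 -0.  -2.3]
w 49.758249860196315 touch True [563.2 -96.1 161.2] [ 0.2 -0.2  4. ]
[280.5 240.8] 505 [([563.3, -99.5], [-0.3, -44.2]), ([566.2, -98.6], [2.7, -44.2])]
[245.1 250.6] 482 [([554.6, -70.5], [-0.2, -13.9]), ([557.3, -69.1], [2.7, -13.4])]
[210.6 260.9] 486 [([545.5, -42.3], [-0.7, 15.7]), ([548.0, -40.4], [2.2, 16.7])]
[179.9 273.6] 300 [([534.5, -17.2], [-4.0, 42.9]), ([536.8, -15.0], [-1.1, 44.3])]
[481.3 319.1] 410 [([502.1, -265.8], [-107.3, -185.5]), ([503.9, -267.5], [-106.0, -187.7])]
60.775
```

View pics/tc5.png

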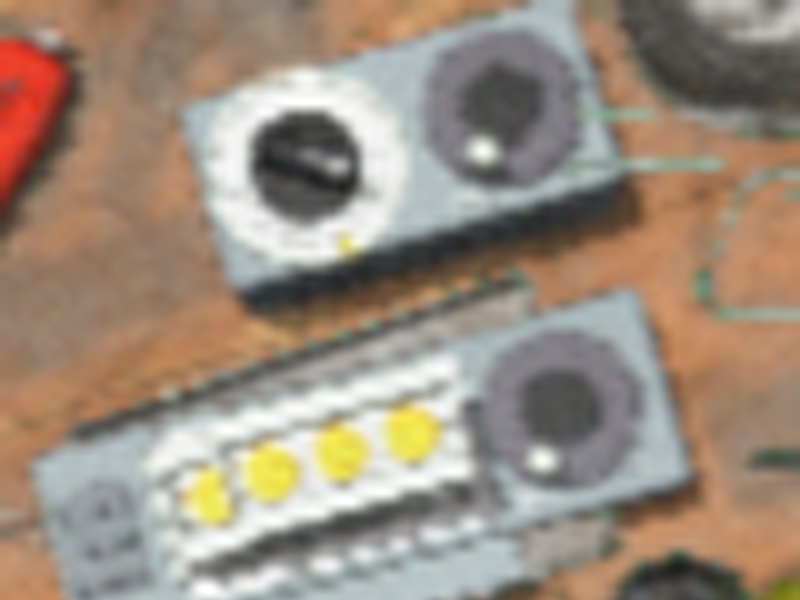

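All four trays are stacked, level 4 at local (−0.4, −13.9). The knob disc is at crop (303,163), its pointer facing lower right, and the tab is at (348,245). I'll measure the directions of both.

```bash
python3 - <<'E'
from h import *
import pickle
d=pickle.load(open("top5.pkl","rb"))
q=lambda x,y:(205+(x+.5)/10-.5,140+(y+.5)/10-.5)
im=cv2.resize(d["img"][140:215,205:285],None,fx=10,fy=10,interpolation=cv2.INTER_CUBIC)
hsv=cv2.cvtColor(im,cv2.COLOR_BGR2HSV); roi=np.zeros(im.shape[:2],np.uint8); cv2.circle(roi,(305,164),110,255,-1)
m=cv2.inRange(hsv,(20,60,100),(36,255,255))&roi; M=cv2.moments(m,True); ty=(M['m10']/M['m00'],M['m01']/M['m00'])
k=cv2.inRange(hsv,(0,0,0),(180,255,120))&roi; 
cn=max(cv2.findContours(k,0,1)[0],key=cv2.contourArea); (cx,cy),ax,an=cv2.fitEllipse(cv2.convexHull(cn))
print("tab px",ty,M['m00'],"disc px",cx,cy,ax)
T=onz(d,[q(*ty)],105)[0]
w=cv2.inRange(hsv,(0,0,140),(180,80,255))&roi
cn=max(cv2.findContours(cv2.bitwise_or(w,k),0,1)[0],key=cv2.contourArea)
(wx,wy),wa,_=cv2.fitEllipse(cv2.convexHull(cn)); print("dial px",wx,wy,wa)
K1=onz(d,[q(cx,cy)],108)[0][:2]; K2=onz(d,[q(wx,wy)],101)[0][:2]; K3=CB+88*u(PSI+np.pi/2)
for K in(K1,K2,K3):
    v=T[:2]-K; print("knob",K,"tab r",np.linalg.norm(v),"world deg",np.degrees(np.arctan2(v[1],v[0]))%360,"set",(np.pi+1.3+PSI-np.arctan2(v[1],v[0]))%(2*np.pi))
b=cv2.inRange(hsv,(0,0,0),(180,255,40))&roi
pts=np.argwhere(b)[:,::-1].astype(float)
print(len(pts),pts.mean(0)); W=onz(d,[q(*p) for p in pts[::5]],135)[:,:2]
ev,evec=np.linalg.eigh(np.cov(W.T)); print("bar deg",np.degrees(np.arctan2(evec[1,1],evec[0,1]))%180,ev)
c=cv2.resize(im[50:280,190:430],(720,690))[:600]; cv2.imwrite("pics/knob.png",c)
E
```

```text
tab px (347.9902597402597, 247.41558441558442) 308.0 disc px 305.63323974609375 165.3777618408203 (104.66478729248047, 111.02511596679688)
dial px 304.678955078125 162.91424560546875 (216.62551879882812, 220.84552001953125)
knob [684.37490117 -49.16112624] tab r 39.67754079226673 world deg 208.5712398880436 set 1.0962984361635453
knob [686.68597287 -48.27838164] tab r 42.13064365463653 world deg 208.12241503921072 set 1.1041319075404443
knob [683.71820696 -50.1004046 ] tab r 38.65498134723657 world deg 207.81404566291837 set 1.1095139684690674
275 [298.17818182 172.57818182]
bar deg 72.31632580540699 [  0.73556487 143.48334962]
```

View pics/knob.png

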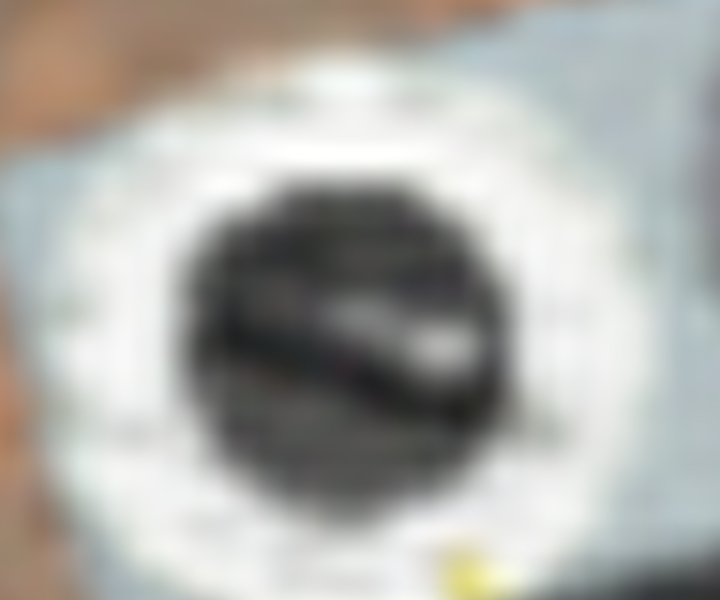

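The bar's pointer is on the lower right at about 252° world. The tab is at about 208° and the knob axis about (684.3, −49.5). Turning it 44° clockwise.

```bash
python3 - <<'E'
from h import *
import pickle
K=np.array([684.4,-49.5]); y0,y1=np.radians(72),np.radians(28.2)
robot.move_gripper(.4)
go(430,-140,270,1.2,lin=False)
go(*K,270,y0,lin=False)
hit=go(*K,113,y0,speed=80,f_stop=8); print("hit",hit,robot.current_tcp_pos().round(1))
if not hit:
    robot.move_gripper(0); print("w",robot.current_gripper_width()*93,robot.current_contact_force().round(1),robot.current_ft_torque().round(2))
    for a in np.linspace(y0,y1,6)[1:]: go(*K,113,a,speed=30)
    print("F",robot.current_contact_force().round(1),robot.current_ft_torque().round(2),"w",robot.current_gripper_width()*93,robot.current_eef_rot())
    robot.move_gripper(.35); go(*K,270,y1,speed=120)
    go(430,-140,270,1.2,lin=False); robot.move_ptp([290,-330,230],[np.pi,0,1.2])
    d=look("top6",(168,142)); print(robot.current_t())
    im=cv2.resize(d["img"][140:215,205:285],None,fx=10,fy=10,interpolation=cv2.INTER_CUBIC); cv2.imwrite("pics/tc6.png",im[:600])
E
```

```text
hit False [684.7 -49.5 113.5]
w 13.805273099676233 [ 1.6 -0.1 -1.1] [-0.1  -0.21 -0.06]
F [-3.3  2.6  3.2] [ 0.53  0.46 -0.01] w 14.117350547031903 [-3.14074815e+00  3.40699127e-04  4.98628758e-01]
[280.5 240.9] 506 [([563.2, -99.5], [-0.4, -44.2]), ([566.1, -98.6], [2.6, -44.2])]
[245.1 250.6] 485 [([554.6, -70.5], [-0.2, -13.9]), ([557.3, -69.1], [2.7, -13.4])]
[210.6 260.8] 486 [([545.6, -42.3], [-0.7, 15.7]), ([548.1, -40.4], [2.3, 16.7])]
[179.9 273.8] 296 [([534.3, -17.2], [-4.2, 43.0]), ([536.7, -15.0], [-1.2, 44.4])]
[481.6 318.8] 398 [([502.3, -266.0], [-107.1, -185.8]), ([504.2, -267.8], [-105.8, -188.0])]
72.0667
```

View pics/tc6.png

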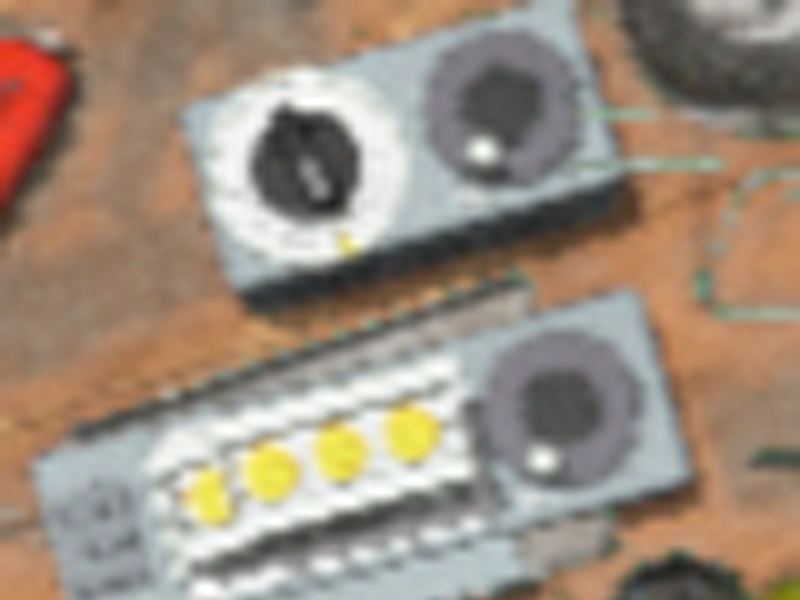

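The pointer now faces the tab: the bar runs from (285,108) through (325,195) towards the tab at (348,245). The stack and collars are unchanged, so I'm handing in.

```bash
python3 -c "
from h import *
robot.sleep(0.3); print(robot.current_contact_force().round(1)); print(robot.hand_in())"
```

```text
[ 0.9  0.4 -0.6]
the job is handed in; nothing more can be done
None
```

The job is handed in: by the last pictures both collars are at their locked marks, all four trays are stacked in steps on the deck, and the timer pointer is in line with the brass tab; the judge's result was not shown.

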